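# Unlock a light base and hold its sprung shutter half open

### The arm

A 7-joint arm with a two-finger parallel gripper is mounted at the origin on a cart in front of the work surface, level with it; the furniture and walls round the work are solid. World frame = base frame: x ahead of the robot, y to its left, z up, the work surface at z = 0. Lengths are in m, angles in rad, forces in N, time in s.
With the tool pointing down it reaches from about 0.4 to 0.85 m from the base axis. Payload 4.5 kg.
Tool frame: the origin (TCP) lies midway between the tips of the shut fingers; the grasp point (between the pads) lies 19 mm behind it; y points along the fingers, z is the direction in which the jaws open and shut, and the axes are right-handed (so a half turn about y gives the same grasp; the last joint's range is limited). The gripper opens to 88 mm and grips with 3 to 60 N. Pads are 18 mm wide; open, the fingers measure 123 mm over their backs; the gripper's body (75 mm by 187 mm) begins 45 mm behind the grasp point.
Start: joints at [1.326, 0.689, -0.195, 1.565, 0.157, 0.902, -0.215], TCP at [0.172, -0.601, 0.239] pointing down, gripper open.
Joint ranges: [-3.01, 3.01], [-0.46, 2.08], [-1.47, 1.51], [0.13, 2.56], [-1, 4.14], [0.04, 2.09], [-2.66, 2.66]. Speed limits (rad/s): [2.57, 2.57, 3.14, 3.14, 3.14, 3.14, 3.14].

### API

Orientations are given as a unit quaternion [w, x, y, z].
In Python, from bench import * gives the robot as it stands. The module is installed in compiled form; this text tells all that it offers.
- The arm moves only by the shell command python3 -m pendant 'ROWS' [FORCE]. ROWS is JSON, a list of rows, each an object with "claw": the opening, from -1 (shut) to 1 (fully open); "travel": the shift along the tool's x, y, z in m, a list of three; "dr": the turn, a rotation vector about the tool's x, y, z in rad, a list of three. In form: [{"claw": claw, "travel": [dx, dy, dz], "dr": [ax, ay, az]}, ...]. A call has 1 to 5 rows; each row shifts and turns the commanded pose from where the row before left it, along the tool's axes as they then stand; what a row does not reach is not made up. A row lasts 1/12 s, in which the tool goes at most 41.7 mm and 7.16 degrees, less where a joint would pass 70% of its speed; a pose out of reach is approached as far as the arm can. A call with a gripper value outside its range is refused whole. The fingers move at their own pace and stop on an object; FORCE is the grip in N (left out, the last holds). Time passes only in rows, so rows that do not move let the fingers close. It gives the time, the measured TCP pose, the force and the opening at its end, in the units of the state.
- state(): the state, without advancing time (a new reading comes with each control period).
- snapshot(name): name is "scene" or "top" or "wrist"; returns a dict with "pixels" (420x560x3 uint8, red, green, blue), "K" (3x3 intrinsics, pixels), "k1" (the pictures are not rectified: a ray, as slopes to the right and down, at radius r is drawn at 1 + k1 r^2 times it, then the intrinsics apply), "position" and "attitude" of the camera in the world. Camera axes: x right, y down, z forward; pixel columns grow to the right and rows downward; lengths in m; the calibration is good to about 2 mm. A picture is of the moment at which its call begins. There is no depth.
- sign_off(): hands the job in, once; it reports no verdict.
The state is a dict: "clock": time; "joint_pos": joint angles; "joint_velocities": joint speeds; "effort": joint torques, N m; "ee_pos": TCP position; "tcp_rot": TCP orientation; "contact_force": force on the tool from outside, world axes, zero at the start; "wrist_torque": the same for the moment, N m; "opening": finger opening in m.
Only numpy, scipy, OpenCV 4.12 (cv2) and the standard library are available. Lean on these libraries where they do the work, as an engineer would, in place of code of your own. Each camera call takes 0.05 s, during which the arm holds its last target.

### The job

Get the light base ready for looking at the strip of cups on its stage in oblique light: pull the lock plug straight up out of its socket, which frees the shutter, and set it down in the steel parts tray without dropping it from a height. Then slide the shutter by its tab to half open, the middle of its travel, against its spring and keep holding it there: the program finishes with the fingers still holding the shutter at half. The specimen is light-sensitive, so never open the shutter past about three quarters; leave the strip on the stage and the objects round about where they are.

Things in the scene. Friction and masses are not known exactly. Their poses are not given: they have to be found in the camera images.
- light_base: low light-grey light base, fixed, 42 mm high with a flat deck; spans x -65..+65, y -170..+115 mm from its origin (on the bench, z up). Along its middle: lit window under a glass stage (y +60); aluminium lock bridge with the plug (y -20; 84 x 36 mm, top 26 mm above the deck); shutter tab (y -80). A scale on the deck at the tab's -x side marks 0, 1/4, 1/2 (longest), 3/4 and full travel
- window (a point): centre of the round lit window, 50 mm across, in the deck under the shutter blade; the blade's straight edge lies across this centre at half travel. Above it a glass stage, 110 (x) x 82 (y) mm, on four posts, its top 24 mm above the deck (66 mm above the bench)
- plug_socket (a point): mouth of the plug socket: centre of the lock bridge's top, 68 mm above the bench; a 15.5 (x) x 11.5 (y) mm hole straight down; axes parallel to the light base's
- plug_grip (a point): centre of the lock plug's black ribbed grip: 30 (x) x 14 (y) x 28 mm tall, on a 34 x 20 x 4 mm flange. 41 mm above the tip of its 14 x 10 mm steel shank, 25 mm long. Starts fully in the socket, flange on the bridge, axes as the light base's. A sprung ball in a groove holds it: the pull straight up peaks at about 8 to 15 N in the first 13 mm; it is out after 26 mm. About 60 g
- shutter (a joint): travel of the shutter in m: 0 shut (start), 0.060 fully open; it slides towards the light base's -y. A spring pulls it shut: about 3 N at 0, 7.5 N at 0.030, 12 N at 0.060; let go, it snaps shut. While the plug is in, its shank stands in a hole of the blade and blocks the shutter
- shutter_tab (a point): centre of the shutter's upright black tab: 12 (base's x) x 24 (base's y) x 28 mm tall, top 75 mm above the bench; this point is 21 mm above the deck. Moves with the shutter from y -80 (shut) to -140 mm (open) of the light base, at x 0. Beside it in x nothing stands over 11 mm above the deck within 45 mm; the lock bridge is 30 mm from its +y end when shut
- tray_floor (a point): centre of the inner floor of the fixed shallow steel parts tray, 2 mm above the bench; tray 170 (x) x 120 (y) mm, walls 16 mm high and 2 mm thick, 5 mm rim outside. Forceps lie in it along its +y wall and may be touched; the half towards its -y wall is empty
- strip: specimen on the stage glass: strip of three small capped cups, 12 x 40 x 10 mm, loose; origin at the centre of its underside
- foam_box: small white lidded box, 99 x 109 x 64 mm, loose bystander; origin at the centre of its underside
- timer: bench timer, 46 x 68 x 52 mm, loose bystander; origin at the centre of its underside
- clear_bottle: clear glass bottle with a blue cap, 56 mm across, 104 mm high, loose bystander; origin at the centre of its underside

How it is judged:
On the way, in this order (a step that is already met when the one before it is completed fails the run):
1. the lock plug is pulled clear of its socket (z of plug_grip in the frame of plug_socket above 0.042 m), for 0.1 s.
2. the plug lies in the parts tray, let go and at rest (x of plug_grip in the frame of tray_floor between -0.085 and 0.085 m and y of plug_grip in the frame of tray_floor between -0.06 and 0.06 m and height (world z) of plug_grip below 0.06 m and contact force between the fingers and lock_plug below 0.1 N and linear speed of lock_plug below 0.03 m/s), for 0.2 s.
At the end, for the whole second after the job is handed in: The fingers hold the shutter still at half travel (30 mm, give or take 5 mm) against its spring (finger contact over 3 N), and the lock plug rests in the parts tray (value of joint shutter between 0.025 and 0.035 m and velocity of joint shutter between -0.005 and 0.005 m/s and contact force between the fingers and shutter above 3 N and x of plug_grip in the frame of tray_floor between -0.085 and 0.085 m and y of plug_grip in the frame of tray_floor between -0.06 and 0.06 m and height (world z) of plug_grip below 0.06 m and linear speed of lock_plug below 0.03 m/s); the arm keeps its last pose, push and grip.
It fails at once if the shutter is opened past three quarters (more than 46 mm) (value of joint shutter above 0.046 m).
It fails at once if the plug is dropped from a height or flung (faster than 0.9 m/s out of the fingers) (linear speed of lock_plug above 0.9 m/s and contact force between the fingers and lock_plug below 0.05 N).
It fails at once if the specimen strip is shifted by more than 10 mm (distance of strip from where it was at the start of the episode above 0.01 m).
It fails at once if a bystander (box, timer, bottle) is shifted by more than 30 mm (distance of any of foam_box, timer, clear_bottle from where it was at the start of the episode above 0.03 m).
It also fails if it takes over 54 s, if anything falls off the work surface, if the arm or the gripper's body presses on something with over 40 N, if the wrist force passes 120 N, or if a joint passes its speed limit or range.

## Working session

There is one attempt and no reset: what is moved stays moved. The work goes in short steps, Python scripts to look and compute and a shell command to move; the robot and the scene stay as the last step left them, time stands still between calls to the robot, and variables do not carry over. Pictures are saved under pics/ and viewed, and the job is handed in when it is done.

```bash
mkdir -p pics
cat > h.py <<'E'
from bench import *
import numpy as np, cv2
from scipy.spatial.transform import Rotation as R
def rot(q): return R.from_quat([q[1],q[2],q[3],q[0]]).as_matrix()
def snap(cam,name):
    s=snapshot(cam); np.savez('pics/%s.npz'%name,**{k:np.array(v) for k,v in s.items()})
    cv2.imwrite('pics/%s.png'%name,s['pixels'][:,:,::-1]); return s
def load(name): return dict(np.load('pics/%s.npz'%name))
def ray(s,u,v):
    K=s['K'];k=float(s['k1']); xd=np.array([(u-K[0,2])/K[0,0],(v-K[1,2])/K[1,1]])
    x=xd.copy()
    for _ in range(30): x=xd/(1+k*(x@x))
    A=np.array(s['attitude']); A=rot(A) if A.size==4 else A.reshape(3,3)
    return np.array(s['position']),A@np.array([x[0],x[1],1.])
def atz(s,u,v,z):
    p,d=ray(s,u,v); return p+d*(z-p[2])/d[2]
def proj(s,P):
    A=np.array(s['attitude']); A=rot(A) if A.size==4 else A.reshape(3,3)
    c=A.T@(np.array(P)-s['position']); x=c[:2]/c[2]; x=x*(1+float(s['k1'])*(x@x))
    return s['K'][0,0]*x[0]+s['K'][0,2], s['K'][1,1]*x[1]+s['K'][1,2]
def crop(name,x0,y0,x1,y1,f,out):
    im=cv2.imread('pics/%s.png'%name)[y0:y1,x0:x1]; cv2.imwrite('pics/%s.png'%out,cv2.resize(im,None,fx=f,fy=f,interpolation=cv2.INTER_CUBIC))
E
python3 - <<'E'
from h import *
for c in ['scene','top','wrist']:
    s=snap(c,c+'0'); print(c,s['position'],s['attitude'],s['k1'])
st=state(); print(st['ee_pos'],rot(st['tcp_rot']).round(3),st['clock'],st['opening'],st['contact_force'])
E
```

```text
scene [ 0.42651211 -0.81240243  0.7672005 ] [-0.44458039  0.88659183 -0.11869707  0.04705536] -0.03882556841844277
top [0.42935069 0.08677139 1.29523693] [-0.05992027  0.70495478 -0.70393004  0.06269619] -0.015735164113942036
wrist [ 0.24722561 -0.57975594  0.38431595] [ 0.12077429  0.78967034 -0.59449508 -0.09170561] -0.07800672415072175
[ 0.17185011 -0.60043023  0.2381018 ] [[-0.961 -0.     0.275]
 [-0.275  0.001 -0.961]
 [ 0.    -1.    -0.001]] 0.15 0.08814310197534728 [-0.09548231  0.29560994  0.97050543]
```

View pics/top0.png

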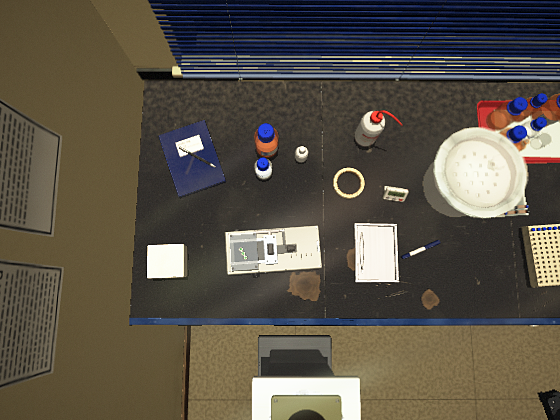

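View pics/scene0.png

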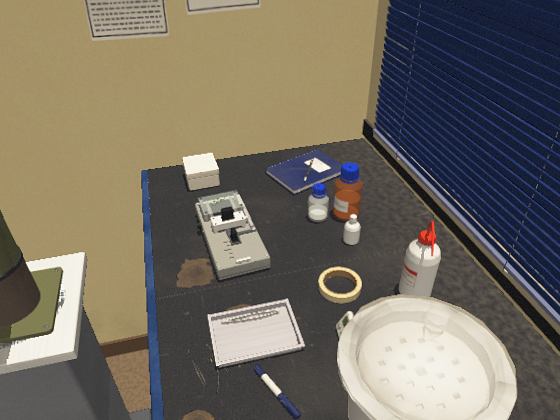

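View pics/wrist0.png

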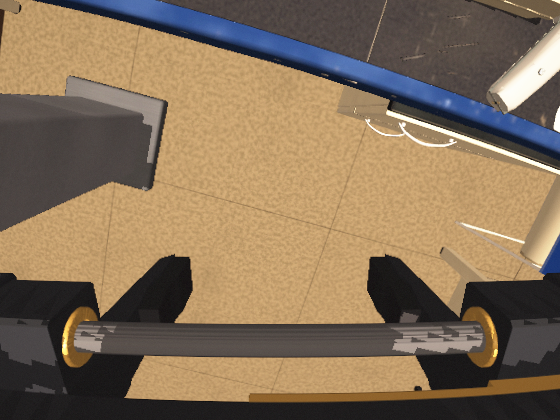

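The top picture shows the light base at about (272,249), with +y to image left, the tray at (377,253) with forceps at its left wall, and the foam box at (167,261). I'll enlarge it.

Run:
```python
from h import *
crop('top0',215,215,335,285,6.6,'c1'); crop('top0',340,210,450,295,7,'c2'); crop('scene0',180,170,320,370,3,'c3')
s=load('top0')
print(s['K'])
for n,u,v,z in [('tray',377,253,.016),('plug',268,249,.09),('tab',291,248,.075),('base TL',224,231,.042),('BL',227,274,.042),('TR',318,226,.042),('BR',321,270,.042),('box',167,261,.064)]: print(n,atz(s,u,v,z).round(3))
```

```text
[[415.10669136   0.         278.33546611]
 [  0.         415.10669136 208.64970562]
 [  0.           0.           1.        ]]
tray [ 0.516 -0.222  0.016]
plug [0.522 0.112 0.09 ]
tab [0.526 0.045 0.075]
base TL [0.58  0.247 0.042]
BL [0.451 0.235 0.042]
TR [ 0.596 -0.039  0.042]
BR [ 0.463 -0.046  0.042]
box [0.488 0.41  0.064]
```

View pics/c1.png

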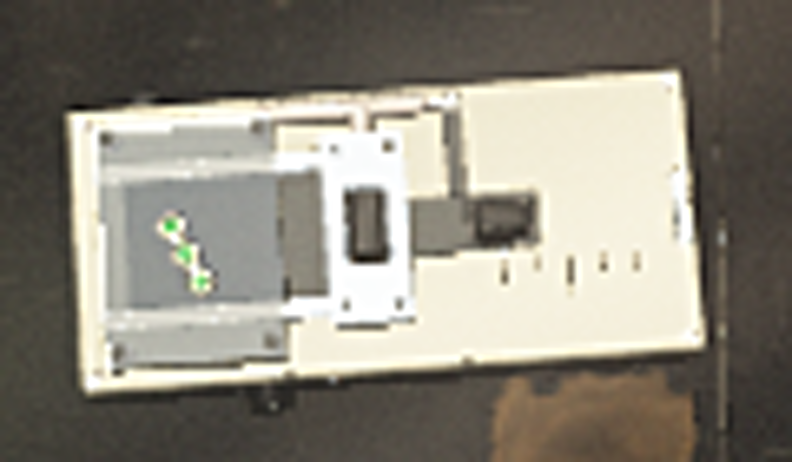

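View pics/c2.png

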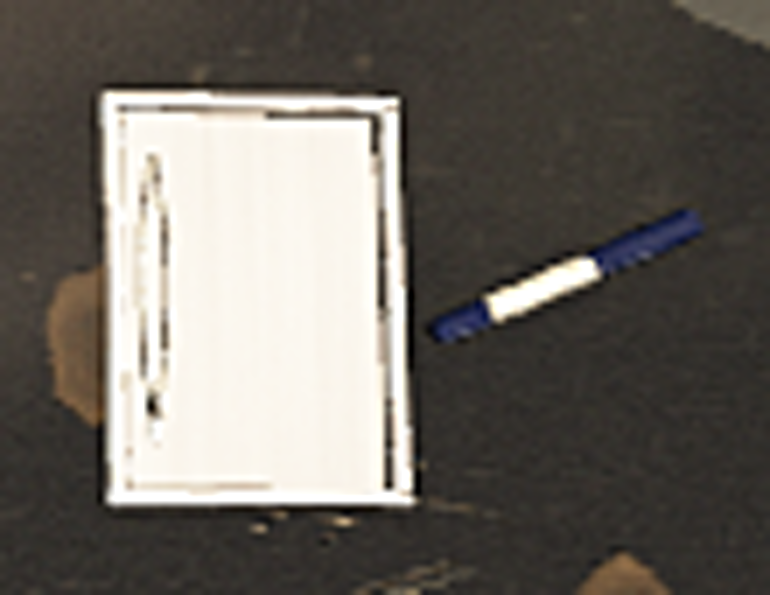

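View pics/c3.png

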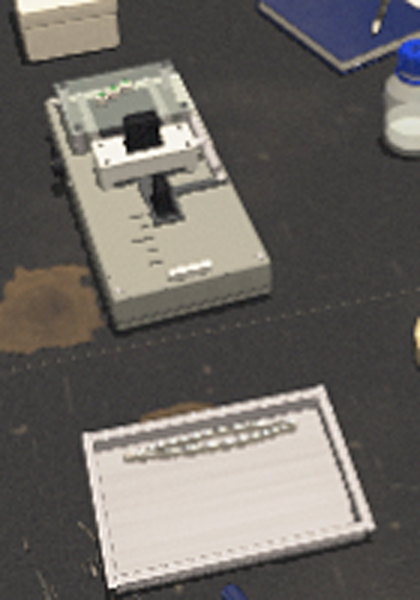

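```bash
cat >> h.py <<'E'
from scipy.optimize import least_squares
def fitrect(W,L):
    # W world pts, L local pts
    def res(p):
        c,s=np.cos(p[2]),np.sin(p[2]); return ((np.array([[c,-s],[s,c]])@L.T).T+p[:2]-W).ravel()
    r=least_squares(res,[W[:,0].mean(),W[:,1].mean(),0]); return r.x,r.fun.reshape(-1,2)
E
python3 - <<'E'
from h import *
s=load('top0')
def uv(c,x0,y0,f): return [(x0+(x+.5)/f-.5,y0+(y+.5)/f-.5) for x,y in c]
b=uv([(68,114),(680,71),(705,346),(85,392)],215,215,6.6)
W=np.array([atz(s,u,v,.042)[:2] for u,v in b])
L=np.array([[.065,.115],[.065,-.17],[-.065,-.17],[-.065,.115]])
p,r=fitrect(W,L); print(p,np.degrees(p[2])); print((r*1e3).round(1))
c,sn=np.cos(p[2]),np.sin(p[2])
f=lambda x,y:np.array([c*x-sn*y+p[0],sn*x+c*y+p[1]])
print('plug',f(0,-.02),'tab',f(0,-.08),'window',f(0,.06))
g=uv([(367,225),(505,220)],215,215,6.6)
print('plug top meas',atz(s,*g[0],.100),'tab top',atz(s,*g[1],.075))
t=uv([(100,92),(400,97),(413,503),(108,505)],340,210,7)
W=np.array([atz(s,u,v,.016)[:2] for u,v in t])
for hx,hy in [(.085,.06),(.09,.065),(.0875,.0625)]:
    L=np.array([[hx,hy],[hx,-hy],[-hx,-hy],[-hx,hy]])
    q,r=fitrect(W,L); print(q,np.degrees(q[2]));print((r*1e3).round(1).tolist())
# scene check
s=load('scene0')
for P in [(*f(0,-.02),.1),(*f(0,-.08),.075),(*f(-.065,-.17),.042),(*f(.065,-.17),.042),(*q[:2],.002)]: print(np.array(proj(s,P)).round(1))
E
```

```text
[0.52251796 0.12561728 0.07443433] 4.264772838689304
[[ 1.4  1. ]
 [ 2.2 -1.4]
 [-1.7 -1.6]
 [-1.9  1.9]]
plug [0.52400527 0.10567266] tab [0.52846721 0.0458388 ] window [0.51805602 0.18545114]
plug top meas [0.52214364 0.10549034 0.1       ] tab top [0.5263922  0.04449505 0.075     ]
[ 0.51883788 -0.21912161 -0.01010615] -0.5790399860077751
[[-5.2, -6.6], [-4.4, 7.2], [3.8, 6.2], [5.8, -6.8]]
[ 0.51883788 -0.21912161 -0.01006297] -0.5765657641442946
[[-0.2, -1.6], [0.6, 2.2], [-1.3, 1.2], [0.9, -1.7]]
[ 0.51883788 -0.21912161 -0.01008399] -0.5777698372482009
[[-2.7, -4.1], [-1.9, 4.7], [1.3, 3.7], [3.4, -4.3]]
[225.6 208.4]
[232.4 230.1]
[216.2 270.4]
[269.4 257.2]
[253.4 334.5]
```

```bash
cat >> h.py <<'E'
def plan(target,Rt,n,q=None,p=None):
    """n equal rows from measured pose to target pos/rot matrix; travel in tool axes at row start"""
    st=state(); M=rot(st['tcp_rot']) if q is None else q; P=np.array(st['ee_pos']) if p is None else p
    w=R.from_matrix(M.T@Rt).as_rotvec()/n; d=(np.array(target)-P)/n
    for i in range(n):
        print((M.T@d).round(4).tolist(),w.round(4).tolist()); M=M@R.from_rotvec(w).as_matrix()
def down(yaw): # jaws axis z heading yaw
    z=np.array([np.cos(yaw),np.sin(yaw),0]); y=np.array([0,0,-1.]); return np.c_[np.cross(y,z),y,z]
def where():
    st=state(); M=rot(st['tcp_rot']); print('t',round(st['clock'],2),'p',np.round(st['ee_pos'],4),'zhead',np.degrees(np.arctan2(M[1,2],M[0,2])).round(2),'y',M[:,1].round(3),'F',np.round(st['contact_force'],1),'open',round(st['opening'],4),'j',np.round(st['joint_pos'],2))
E
python3 - <<'E'
from h import *
plan([.45,-.33,.24],down(np.radians(-35)),10)
E
```

```text
[-0.0342, -0.0002, -0.0183] [0.0001, -0.0681, -0.0]
[-0.0354, -0.0002, -0.016] [0.0001, -0.0681, -0.0]
[-0.0364, -0.0002, -0.0135] [0.0001, -0.0681, -0.0]
[-0.0372, -0.0002, -0.011] [0.0001, -0.0681, -0.0]
[-0.0379, -0.0002, -0.0085] [0.0001, -0.0681, -0.0]
[-0.0383, -0.0002, -0.0059] [0.0001, -0.0681, -0.0]
[-0.0387, -0.0002, -0.0032] [0.0001, -0.0681, -0.0]
[-0.0388, -0.0002, -0.0006] [0.0001, -0.0681, -0.0]
[-0.0387, -0.0002, 0.002] [0.0001, -0.0681, -0.0]
[-0.0385, -0.0002, 0.0047] [0.0001, -0.0681, -0.0]
```

```bash
python3 -m pendant '[{"claw":1,"travel":[-0.034,0,-0.018],"dr":[0,-0.068,0]},{"claw":1,"travel":[-0.035,0,-0.016],"dr":[0,-0.068,0]},{"claw":1,"travel":[-0.036,0,-0.0135],"dr":[0,-0.068,0]},{"claw":1,"travel":[-0.037,0,-0.011],"dr":[0,-0.068,0]},{"claw":1,"travel":[-0.038,0,-0.0085],"dr":[0,-0.068,0]}]'
python3 -m pendant '[{"claw":1,"travel":[-0.038,0,-0.006],"dr":[0,-0.068,0]},{"claw":1,"travel":[-0.039,0,-0.003],"dr":[0,-0.068,0]},{"claw":1,"travel":[-0.039,0,0],"dr":[0,-0.068,0]},{"claw":1,"travel":[-0.039,0,0.002],"dr":[0,-0.068,0]},{"claw":1,"travel":[-0.038,0,0.005],"dr":[0,-0.068,0]}]'
python3 - <<'E'
from h import *
where()
plan([.522,.02,.22],down(np.radians(4.26)),11)
E
```

```text
clock: 0.57
ee_pos: [0.3111, -0.4649, 0.2386]
tcp_rot: [0.216, -0.216, 0.673, -0.673]
contact_force: [1.0, -0.2, 1.0]
opening: 0.0882
clock: 0.98
ee_pos: [0.4512, -0.3303, 0.2386]
tcp_rot: [0.327, -0.327, 0.627, -0.627]
contact_force: [0.8, 0.3, -0.1]
opening: 0.0883
t 0.98 p [ 0.4512 -0.3303  0.2386] zhead -34.86 y [-0.  0. -1.] F [ 0.8  0.3 -0.1] open 0.0883 j [ 0.77  0.62 -0.36  1.76  0.28  0.82 -0.34]
[-0.0298, 0.0017, -0.0129] [0.0, -0.0621, -0.0]
[-0.0306, 0.0017, -0.0111] [0.0, -0.0621, -0.0]
[-0.0312, 0.0017, -0.0091] [0.0, -0.0621, -0.0]
[-0.0317, 0.0017, -0.0072] [0.0, -0.0621, -0.0]
[-0.0321, 0.0017, -0.0052] [0.0, -0.0621, -0.0]
[-0.0323, 0.0017, -0.0032] [0.0, -0.0621, -0.0]
[-0.0325, 0.0017, -0.0012] [0.0, -0.0621, -0.0]
[-0.0325, 0.0017, 0.0008] [0.0, -0.0621, -0.0]
[-0.0324, 0.0017, 0.0028] [0.0, -0.0621, -0.0]
[-0.0321, 0.0017, 0.0048] [0.0, -0.0621, -0.0]
[-0.0318, 0.0017, 0.0068] [0.0, -0.0621, -0.0]
```

```bash
python3 -m pendant '[{"claw":1,"travel":[-0.030,0.0017,-0.013],"dr":[0,-0.062,0]},{"claw":1,"travel":[-0.031,0.0017,-0.011],"dr":[0,-0.062,0]},{"claw":1,"travel":[-0.031,0.0017,-0.009],"dr":[0,-0.062,0]},{"claw":1,"travel":[-0.032,0.0017,-0.007],"dr":[0,-0.062,0]},{"claw":1,"travel":[-0.032,0.0017,-0.005],"dr":[0,-0.062,0]}]'
python3 -m pendant '[{"claw":1,"travel":[-0.032,0.0017,-0.003],"dr":[0,-0.062,0]},{"claw":1,"travel":[-0.0325,0.0017,-0.001],"dr":[0,-0.062,0]},{"claw":1,"travel":[-0.0325,0.0017,0.001],"dr":[0,-0.062,0]},{"claw":1,"travel":[-0.032,0.0017,0.003],"dr":[0,-0.062,0]},{"claw":1,"travel":[-0.032,0.0017,0.005],"dr":[0,-0.063,0]}]'
python3 -m pendant '[{"claw":1,"travel":[-0.032,0.0017,0.007],"dr":[0,-0.062,0]},{"claw":1,"travel":[0,0,0],"dr":[0,0,0]}]'
python3 - <<'E'
from h import *
where(); s=snap('wrist','w1'); print(s['position'])
E
```

```text
clock: 1.4
ee_pos: [0.4838, -0.171, 0.23]
tcp_rot: [0.42, -0.42, 0.569, -0.569]
contact_force: [0.2, 0.3, 0.4]
opening: 0.0882
clock: 1.82
ee_pos: [0.5174, -0.013, 0.2215]
tcp_rot: [-0.503, 0.503, -0.497, 0.497]
contact_force: [0.1, -0.4, 0.5]
opening: 0.0881
clock: 1.98
ee_pos: [0.5252, 0.0264, 0.2204]
tcp_rot: [0.523, -0.518, 0.48, -0.478]
contact_force: [0.1, 0.4, 0.7]
opening: 0.0883
t 1.98 p [0.5252 0.0264 0.2204] zhead 4.78 y [ 0.002  0.007 -1.   ] F [0.1 0.4 0.7] open 0.0883 j [ 0.18  0.62 -0.51  1.88  0.42  0.75 -0.48]
[0.51923698 0.10212907 0.36715227]
```

View pics/w1.png

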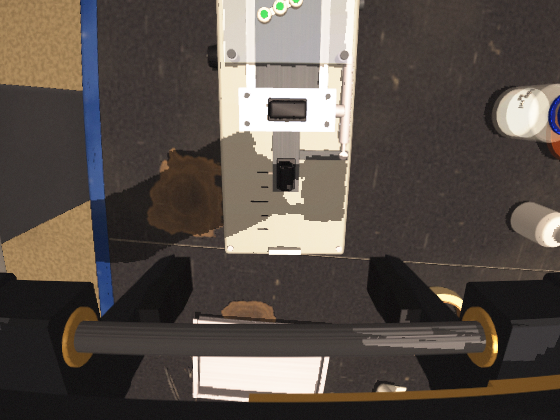

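Run:
```python
from h import *
crop('w1',210,50,370,270,2.7,'c4')
s=load('w1')
print('plug',atz(s,288,109,.098),'tab top',atz(s,286,166,.075),atz(s,286,176,.075))
for n,(u,v,z) in dict(bl=(227,253,.042),br=(345,252,.042),b1=(239,88,.068),b2=(336,89,.068),b3=(335,131,.068),b4=(238,131,.068)).items(): print(n,atz(s,u,v,z).round(4))
```

```text
plug [0.52637542 0.10533486 0.098     ] tab top [0.52967843 0.05660887 0.075     ] [0.5304921 0.0475975 0.075    ]
bl [ 0.4759 -0.0475  0.042 ]
br [ 0.6028 -0.0357  0.042 ]
b1 [0.4835 0.1197 0.068 ]
b2 [0.567  0.1261 0.068 ]
b3 [0.5706 0.0906 0.068 ]
b4 [0.4846 0.0832 0.068 ]
```

View pics/c4.png

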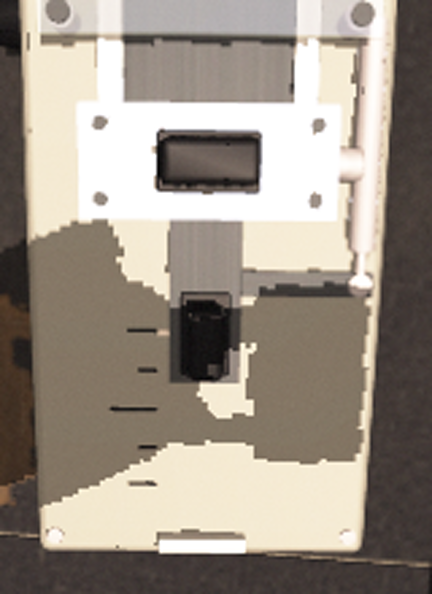

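Run:
```python
from h import *
M=down(np.radians(4.3)); plan([.5257,.1053,.13],M,4); plan([.5257,.1053,.0745],M,3,q=M,p=np.array([.5257,.1053,.13]))
```

```text
[-0.0206, 0.0226, 0.0019] [-0.0002, 0.0008, -0.0007]
[-0.0206, 0.0226, 0.0019] [-0.0002, 0.0008, -0.0007]
[-0.0206, 0.0225, 0.0019] [-0.0002, 0.0008, -0.0007]
[-0.0206, 0.0225, 0.0019] [-0.0002, 0.0008, -0.0007]
[0.0, 0.0185, 0.0] [0.0, 0.0, 0.0]
[0.0, 0.0185, 0.0] [0.0, 0.0, 0.0]
[0.0, 0.0185, 0.0] [0.0, 0.0, 0.0]
```

```bash
python3 -m pendant '[{"claw":1,"travel":[-0.0206,0.0226,0.0019],"dr":[0,0.0008,-0.0007]},{"claw":1,"travel":[-0.0206,0.0226,0.0019],"dr":[0,0.0008,-0.0007]},{"claw":1,"travel":[-0.0206,0.0225,0.0019],"dr":[0,0.0008,-0.0007]},{"claw":1,"travel":[-0.0206,0.0225,0.0019],"dr":[0,0.0008,-0.0007]},{"claw":0.5,"travel":[0,0,0],"dr":[0,0,0]}]' 40
python3 - <<'E'
from h import *
where()
M=down(np.radians(4.3)); plan([.5257,.1053,.0745],M,4)
snap('scene','s1'); crop('s1',170,110,310,310,3,'c5')
E
```

```text
clock: 2.45
ee_pos: [0.5237, 0.1039, 0.1265]
tcp_rot: [-0.516, 0.519, -0.483, 0.481]
contact_force: [0.4, 0.0, 0.6]
opening: 0.0832
t 2.45 p [0.5237 0.1039 0.1265] zhead 4.16 y [-0.005 -0.001 -1.   ] F [0.4 0.  0.6] open 0.0832 j [-0.05  0.76 -0.39  1.93  0.52  0.55 -0.72]
[-0.0003, 0.013, 0.0006] [0.0013, -0.0006, 0.0002]
[-0.0003, 0.013, 0.0006] [0.0013, -0.0006, 0.0002]
[-0.0003, 0.013, 0.0006] [0.0013, -0.0006, 0.0002]
[-0.0003, 0.013, 0.0005] [0.0013, -0.0006, 0.0002]
```

View pics/c5.png

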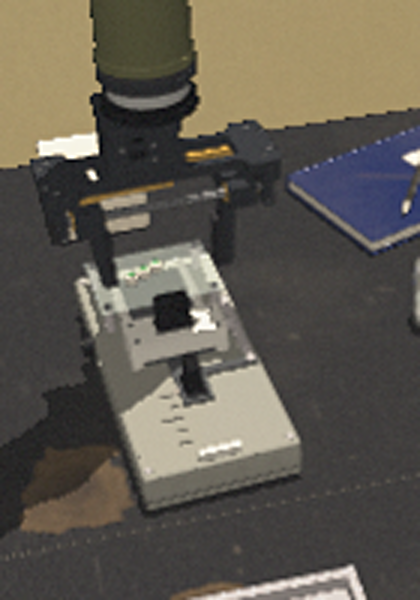

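The scene crop shows the open fingers at crop (105,260) and (225,245), either side of the plug at (172,310). I'll go down to it now.

```bash
python3 -m pendant '[{"claw":0.5,"travel":[0,0.013,0.0005],"dr":[0.001,-0.0006,0]},{"claw":0.3,"travel":[0,0.013,0.0005],"dr":[0.001,-0.0006,0]},{"claw":0,"travel":[0,0.013,0.0005],"dr":[0.001,0,0]},{"claw":0,"travel":[0,0.012,0],"dr":[0,0,0]},{"claw":0,"travel":[0,0,0],"dr":[0,0,0]}]'
python3 - <<'E'
from h import *
where()
M=down(np.radians(4.3)); plan([.5257,.1053,.0745],M,1)
E
```

```text
clock: 2.92
ee_pos: [0.5271, 0.0973, 0.0779]
tcp_rot: [-0.515, 0.517, -0.482, 0.485]
contact_force: [-0.0, 0.0, 0.0]
opening: 0.0466
t 2.92 p [0.5271 0.0973 0.0779] zhead 3.78 y [ 0.001 -0.005 -1.   ] F [-0.  0.  0.] open 0.0466 j [-0.09  0.84 -0.31  1.95  0.58  0.44 -0.77]
[-0.0081, 0.0033, -0.0008] [-0.0008, -0.009, 0.0055]
```

```bash
python3 -m pendant '[{"claw":0,"travel":[0,0,0],"dr":[0,0,0]},{"claw":0,"travel":[0,0,0],"dr":[0,0,0]}]'
python3 - <<'E'
from h import *
where()
M=down(np.radians(4.3)); plan([.5257,.1053,.0745],M,1)
E
```

```text
clock: 3.08
ee_pos: [0.5282, 0.0992, 0.0798]
tcp_rot: [0.517, -0.516, 0.481, -0.485]
contact_force: [0.4, -0.3, 0.5]
opening: 0.0443
t 3.08 p [0.5282 0.0992 0.0798] zhead 3.85 y [ 0.005 -0.003 -1.   ] F [ 0.4 -0.3  0.5] open 0.0443 j [-0.09  0.84 -0.32  1.95  0.58  0.44 -0.77]
[-0.0063, 0.0052, -0.0021] [-0.0044, -0.0079, 0.0034]
```

```bash
python3 -m pendant '[{"claw":0,"travel":[-0.006,0.004,-0.001],"dr":[-0.003,-0.007,0.003]},{"claw":0,"travel":[0,0,0],"dr":[0,0,0]}]'
python3 - <<'E'
from h import *
where(); snap('wrist','w2'); where();snap('scene','s2');where()
crop('s2',170,110,310,310,3,'c6')
E
```

```text
clock: 3.25
ee_pos: [0.5263, 0.1073, 0.0751]
tcp_rot: [0.519, -0.518, 0.481, -0.48]
contact_force: [-0.0, -0.8, -0.1]
opening: 0.0442
t 3.25 p [0.5263 0.1073 0.0751] zhead 4.41 y [ 0.001  0.002 -1.   ] F [-0.  -0.8 -0.1] open 0.0442 j [-0.1   0.85 -0.32  1.95  0.58  0.43 -0.77]
t 3.3 p [0.5262 0.107  0.0751] zhead 4.4 y [ 0.001  0.001 -1.   ] F [-0.9  0.9 -0.1] open 0.0439 j [-0.1   0.85 -0.32  1.95  0.58  0.43 -0.77]
t 3.35 p [0.5262 0.1067 0.075 ] zhead 4.4 y [ 0.     0.001 -1.   ] F [-0.6  0.1 -1.4] open 0.0437 j [-0.1   0.85 -0.32  1.95  0.58  0.43 -0.77]
```

View pics/w2.png

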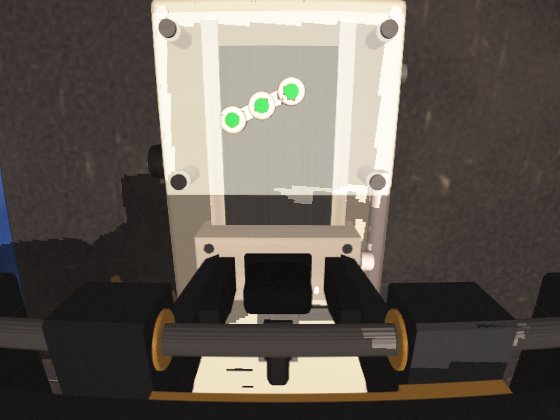

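View pics/c6.png

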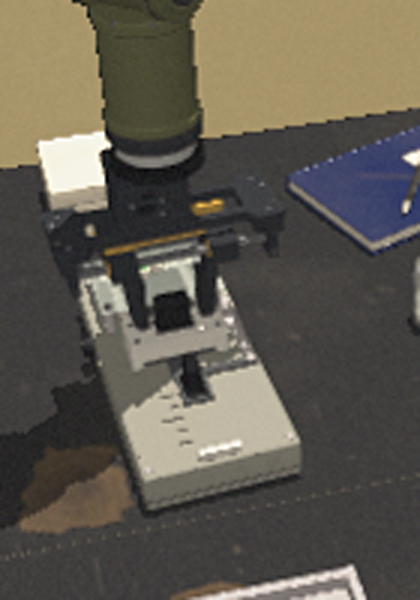

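The fingers stand either side of the plug and centred on it: inner faces at about 235 and 324 px, plug at 245–312 in the wrist picture. I'll close on it.

```bash
python3 -m pendant '[{"claw":-0.5,"travel":[0,0,0],"dr":[0,0,0]},{"claw":-0.5,"travel":[0,0,0],"dr":[0,0,0]},{"claw":-0.5,"travel":[0,0,0],"dr":[0,0,0]},{"claw":-0.5,"travel":[0,0,0],"dr":[0,0,0]}]' 45
python3 - <<'E'
from h import *
where()
E
```

```text
clock: 3.68
ee_pos: [0.5262, 0.1062, 0.0748]
tcp_rot: [0.519, -0.519, 0.481, -0.481]
contact_force: [0.4, -0.5, 1.7]
opening: 0.0296
t 3.68 p [0.5262 0.1062 0.0748] zhead 4.35 y [ 0.  0. -1.] F [ 0.4 -0.5  1.7] open 0.0296 j [-0.1   0.85 -0.32  1.95  0.58  0.43 -0.77]
```

Gripped at 29.6 mm, against 30 mm expected. Now I pull straight up.

```bash
python3 -m pendant '[{"claw":-0.5,"travel":[0,-0.004,0],"dr":[0,0,0]},{"claw":-0.5,"travel":[0,-0.004,0],"dr":[0,0,0]},{"claw":-0.5,"travel":[0,-0.004,0],"dr":[0,0,0]},{"claw":-0.5,"travel":[0,-0.004,0],"dr":[0,0,0]}]'
python3 -c "
from h import *
where()"
python3 -m pendant '[{"claw":-0.5,"travel":[0,-0.007,0],"dr":[0,0,0]},{"claw":-0.5,"travel":[0,-0.007,0],"dr":[0,0,0]},{"claw":-0.5,"travel":[0,-0.007,0],"dr":[0,0,0]},{"claw":-0.5,"travel":[0,-0.007,0],"dr":[0,0,0]},{"claw":-0.5,"travel":[0,-0.007,0],"dr":[0,0,0]}]'
python3 -m pendant '[{"claw":-0.5,"travel":[0,-0.03,0],"dr":[0,0,0]},{"claw":-0.5,"travel":[0,-0.03,0],"dr":[0,0,0]},{"claw":-0.5,"travel":[0,0,0],"dr":[0,0,0]}]'
python3 - <<'E'
from h import *
where();s=snap('scene','s3');crop('s3',170,70,310,270,3,'c7')
E
```

```text
clock: 4.02
ee_pos: [0.5256, 0.1061, 0.091]
tcp_rot: [-0.518, 0.519, -0.481, 0.48]
contact_force: [-0.4, -0.5, -0.6]
opening: 0.0297
t 4.02 p [0.5256 0.1061 0.091 ] zhead 4.36 y [-0.001 -0.    -1.   ] F [-0.4 -0.5 -0.6] open 0.0297 j [-0.08  0.82 -0.34  1.94  0.57  0.47 -0.76]
clock: 4.43
ee_pos: [0.5265, 0.1063, 0.1268]
tcp_rot: [0.519, -0.518, 0.48, -0.481]
contact_force: [-0.2, -1.0, -0.8]
opening: 0.0296
clock: 4.68
ee_pos: [0.529, 0.1077, 0.1909]
tcp_rot: [0.522, -0.516, 0.479, -0.482]
contact_force: [0.6, 0.6, 0.7]
opening: 0.0295
t 4.68 p [0.529  0.1077 0.1909] zhead 4.34 y [ 0.009  0.003 -1.   ] F [0.6 0.6 0.7] open 0.0295 j [-0.    0.67 -0.46  1.87  0.45  0.69 -0.66]
```

View pics/c7.png

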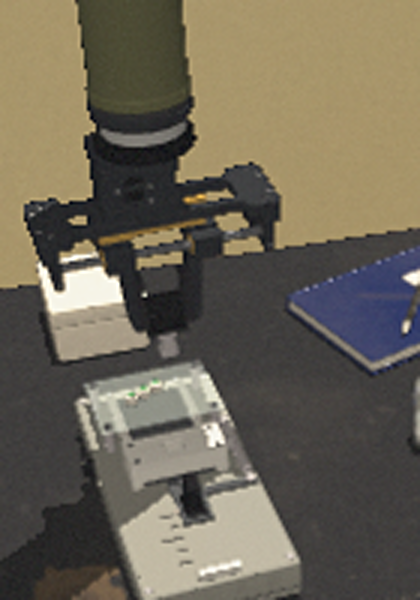

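The plug is out and held, with its shank visible at crop (168,345). Next I carry it to the tray, tilting it 50° with the tip towards +y so it ends up nearly lying.

Run:
```python
from h import *
t=np.radians(50); T=down(0)@R.from_rotvec([0,0,t]).as_matrix()
print(T.round(3)); plan([.519,-.2295,.13],T,12)
s=load('top0'); print(atz(s,395,193,.052), atz(s,361.5,250,.004))
```

```text
[[ 0.     0.     1.   ]
 [-0.643  0.766  0.   ]
 [-0.766 -0.643  0.   ]]
[0.0279, 0.0048, -0.0029] [0.0023, 0.0061, 0.0725]
[0.0282, 0.0028, -0.0027] [0.0023, 0.0061, 0.0725]
[0.0284, 0.0007, -0.0026] [0.0023, 0.0061, 0.0725]
[0.0283, -0.0013, -0.0024] [0.0023, 0.0061, 0.0725]
[0.0282, -0.0034, -0.0022] [0.0023, 0.0061, 0.0725]
[0.0279, -0.0054, -0.002] [0.0023, 0.0061, 0.0725]
[0.0274, -0.0074, -0.0019] [0.0023, 0.0061, 0.0725]
[0.0268, -0.0094, -0.0017] [0.0023, 0.0061, 0.0725]
[0.0261, -0.0113, -0.0015] [0.0023, 0.0061, 0.0725]
[0.0252, -0.0132, -0.0013] [0.0023, 0.0061, 0.0725]
[0.0242, -0.015, -0.0011] [0.0023, 0.0061, 0.0725]
[0.023, -0.0167, -0.0009] [0.0023, 0.0061, 0.0725]
[ 0.6968081  -0.27593294  0.052     ] [ 0.52578141 -0.17687961  0.004     ]
```

```bash
python3 -m pendant '[{"claw":-0.5,"travel":[0.028,0.005,-0.003],"dr":[0.002,0.006,0.0725]},{"claw":-0.5,"travel":[0.028,0.003,-0.0027],"dr":[0.002,0.006,0.0725]},{"claw":-0.5,"travel":[0.028,0.001,-0.0026],"dr":[0.002,0.006,0.0725]},{"claw":-0.5,"travel":[0.028,-0.001,-0.0024],"dr":[0.002,0.006,0.0725]},{"claw":-0.5,"travel":[0.028,-0.003,-0.0022],"dr":[0.002,0.006,0.0725]}]'
python3 -m pendant '[{"claw":-0.5,"travel":[0.028,-0.005,-0.002],"dr":[0.002,0.006,0.0725]},{"claw":-0.5,"travel":[0.027,-0.0075,-0.002],"dr":[0.002,0.006,0.0725]},{"claw":-0.5,"travel":[0.027,-0.009,-0.002],"dr":[0.002,0.006,0.0725]},{"claw":-0.5,"travel":[0.026,-0.011,-0.0015],"dr":[0.002,0.006,0.0725]},{"claw":-0.5,"travel":[0.025,-0.013,-0.001],"dr":[0.002,0.006,0.0725]}]'
python3 - <<'E'
from h import *
where()
T=down(0)@R.from_rotvec([0,0,np.radians(50)]).as_matrix()
plan([.519,-.2295,.10],T,4)
E
```

```text
clock: 5.15
ee_pos: [0.5216, -0.0342, 0.16]
tcp_rot: [0.593, -0.413, 0.572, -0.388]
contact_force: [0.3, 0.0, -1.8]
opening: 0.0298
clock: 5.57
ee_pos: [0.5172, -0.1744, 0.1342]
tcp_rot: [0.646, -0.293, 0.645, -0.284]
contact_force: [1.1, -0.4, -1.5]
opening: 0.03
t 5.57 p [ 0.5172 -0.1744  0.1342] zhead 0.7 y [-0.011  0.666 -0.746] F [ 1.1 -0.4 -1.5] open 0.03 j [ 1.03  1.14 -0.95  1.58  0.19  1.01  0.24]
[0.016, -0.0028, 0.0003] [0.0028, 0.0016, 0.0359]
[0.0159, -0.0034, 0.0003] [0.0028, 0.0016, 0.0359]
[0.0157, -0.0039, 0.0004] [0.0028, 0.0016, 0.0359]
[0.0156, -0.0045, 0.0004] [0.0028, 0.0016, 0.0359]
```

```bash
python3 -m pendant '[{"claw":-0.5,"travel":[0.016,-0.003,0.0003],"dr":[0.003,0.0016,0.036]},{"claw":-0.5,"travel":[0.016,-0.0034,0.0003],"dr":[0.003,0.0016,0.036]},{"claw":-0.5,"travel":[0.0157,-0.004,0.0004],"dr":[0.003,0.0016,0.036]},{"claw":-0.5,"travel":[0.0156,-0.0045,0.0004],"dr":[0.003,0.0016,0.036]},{"claw":-0.5,"travel":[0,0,0],"dr":[0,0,0]}]'
python3 - <<'E'
from h import *
where()
T=down(0)@R.from_rotvec([0,0,np.radians(50)]).as_matrix()
plan([.519,-.2295,.04],T,5)
s=snap('scene','s4')
crop('s4',130,150,390,380,2.6,'c8')
E
```

```text
clock: 5.98
ee_pos: [0.5182, -0.2321, 0.0957]
tcp_rot: [0.662, -0.242, 0.666, -0.245]
contact_force: [-1.1, -0.2, -1.7]
opening: 0.0297
t 5.98 p [ 0.5182 -0.2321  0.0957] zhead -0.35 y [ 0.001  0.763 -0.646] F [-1.1 -0.2 -1.7] open 0.0297 j [ 1.1   1.3  -0.96  1.38  0.17  1.19  0.36]
[0.0082, 0.0076, 0.0002] [-0.0003, -0.0015, 0.0009]
[0.0082, 0.0076, 0.0002] [-0.0003, -0.0015, 0.0009]
[0.0082, 0.0076, 0.0002] [-0.0003, -0.0015, 0.0009]
[0.0082, 0.0076, 0.0002] [-0.0003, -0.0015, 0.0009]
[0.0082, 0.0076, 0.0002] [-0.0003, -0.0015, 0.0009]
```

View pics/c8.png

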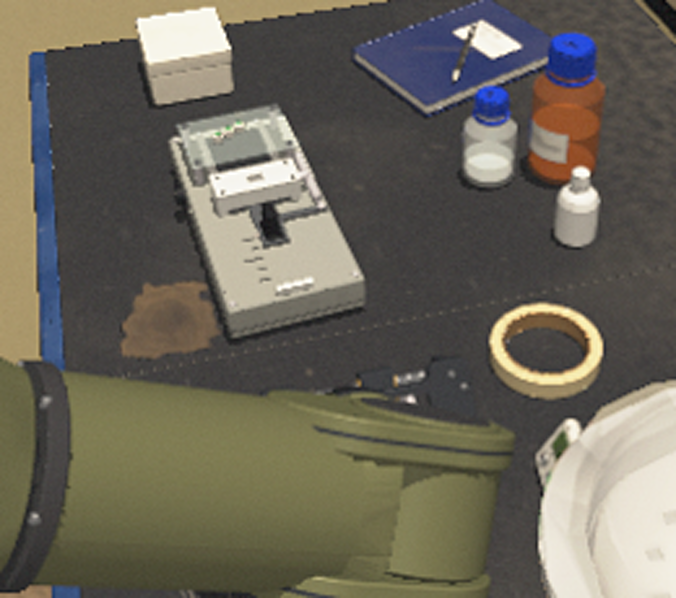

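The arm now hides the tray in the scene view; I'll check from above before lowering.

Run:
```python
from h import *
s=snap('top','t4')
crop('t4',320,150,560,330,3,'c9')
```

```text
(no output)
```

View pics/c9.png

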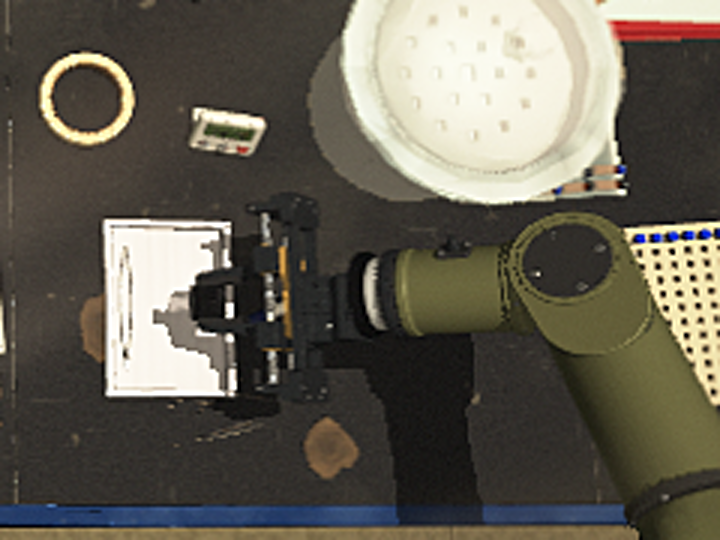

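From above, the arm's elbow (crop 570,260) is close to the white bucket. Before lowering I'll yaw the lean towards the robot, away from the bucket.

Run:
```python
from h import *
T=R.from_rotvec([0,0,-np.radians(50)]).as_matrix()@down(0)@R.from_rotvec([0,0,np.radians(50)]).as_matrix()
print(T.round(3));plan([.518,-.230,.10],T,10)
```

```text
[[-0.492  0.587  0.643]
 [-0.413  0.492 -0.766]
 [-0.766 -0.643  0.   ]]
[0.0002, -0.0002, -0.0002] [0.0668, 0.0561, 0.0003]
[0.0002, -0.0002, -0.0001] [0.0668, 0.0561, 0.0003]
[0.0002, -0.0002, -0.0001] [0.0668, 0.0561, 0.0003]
[0.0002, -0.0002, -0.0001] [0.0668, 0.0561, 0.0003]
[0.0002, -0.0002, -0.0001] [0.0668, 0.0561, 0.0003]
[0.0002, -0.0002, -0.0] [0.0668, 0.0561, 0.0003]
[0.0002, -0.0002, -0.0] [0.0668, 0.0561, 0.0003]
[0.0002, -0.0002, 0.0] [0.0668, 0.0561, 0.0003]
[0.0002, -0.0002, 0.0001] [0.0668, 0.0561, 0.0003]
[0.0002, -0.0002, 0.0001] [0.0668, 0.0561, 0.0003]
```

```bash
python3 -m pendant '[{"claw":-0.5,"travel":[0,0,0],"dr":[0.067,0.056,0]},{"claw":-0.5,"travel":[0,0,0],"dr":[0.067,0.056,0]},{"claw":-0.5,"travel":[0,0,0],"dr":[0.067,0.056,0]},{"claw":-0.5,"travel":[0,0,0],"dr":[0.067,0.056,0]},{"claw":-0.5,"travel":[0,0,0],"dr":[0.067,0.056,0]}]'
python3 -m pendant '[{"claw":-0.5,"travel":[0,0,0],"dr":[0.067,0.056,0]},{"claw":-0.5,"travel":[0,0,0],"dr":[0.067,0.056,0]},{"claw":-0.5,"travel":[0,0,0],"dr":[0.067,0.056,0]},{"claw":-0.5,"travel":[0,0,0],"dr":[0.067,0.056,0]},{"claw":-0.5,"travel":[0,0,0],"dr":[0.067,0.056,0]}]'
python3 - <<'E'
from h import *
where()
T=R.from_rotvec([0,0,-np.radians(50)]).as_matrix()@down(0)@R.from_rotvec([0,0,np.radians(50)]).as_matrix()
plan([.515,-.230,.045],T,4)
s=snap('top','t5')
crop('t5',320,150,560,330,3,'c10')
s=snap('scene','s5')
crop('s5',130,150,390,380,2.6,'c11')
E
```

```text
clock: 6.5
ee_pos: [0.5201, -0.226, 0.1029]
tcp_rot: [0.597, -0.093, 0.699, -0.382]
contact_force: [1.1, 0.4, -1.8]
opening: 0.0294
clock: 6.92
ee_pos: [0.5197, -0.2262, 0.103]
tcp_rot: [0.501, 0.062, 0.702, -0.502]
contact_force: [-0.3, -0.2, -0.9]
opening: 0.0292
t 6.92 p [ 0.5197 -0.2262  0.103 ] zhead -50.08 y [ 0.589  0.488 -0.644] F [-0.3 -0.2 -0.9] open 0.0292 j [ 1.31  1.19 -0.96  2.03 -0.05  0.11  0.03]
[0.0121, 0.0082, -0.0001] [-0.0012, 0.0009, 0.0003]
[0.0121, 0.0082, -0.0001] [-0.0012, 0.0009, 0.0003]
[0.0121, 0.0082, -0.0001] [-0.0012, 0.0009, 0.0003]
[0.0121, 0.0082, -0.0001] [-0.0012, 0.0009, 0.0003]
```

View pics/c10.png

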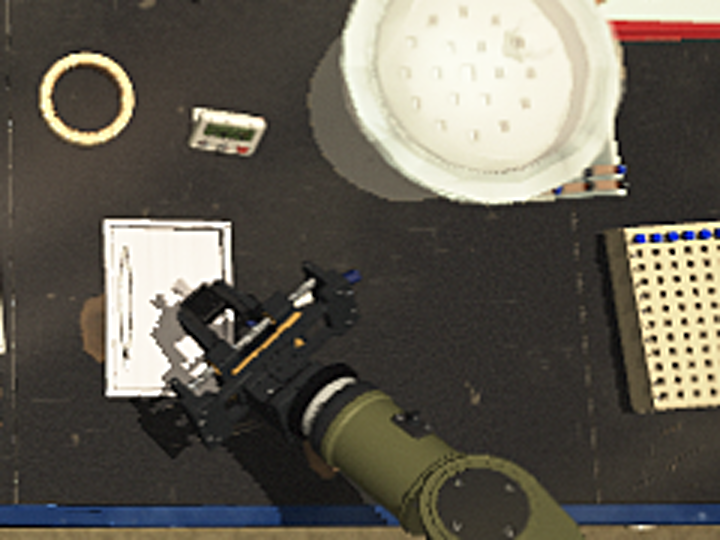

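View pics/c11.png

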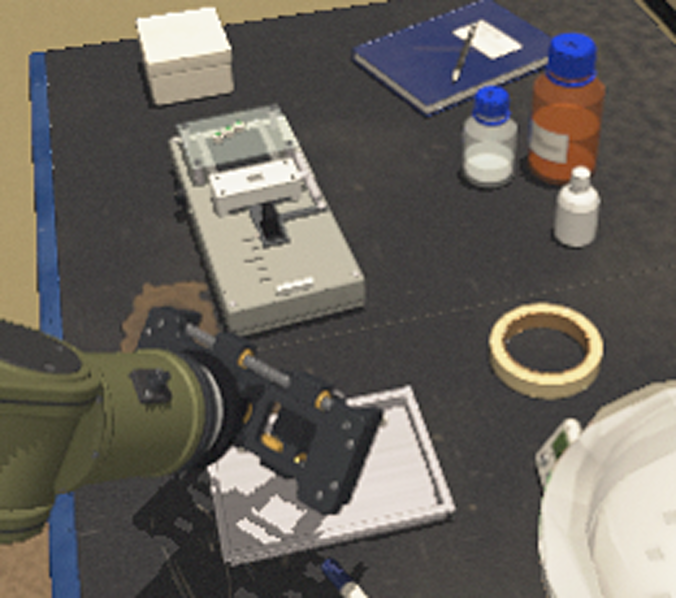

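Clear of the bucket, but joint 6 (0.11) is near its limit, so I'll back off the yaw by 15° while lowering.

Run:
```python
from h import *
T=R.from_rotvec([0,0,-np.radians(35)]).as_matrix()@down(0)@R.from_rotvec([0,0,np.radians(50)]).as_matrix()
plan([.515,-.230,.05],T,5)
```

```text
[0.0089, 0.0058, 0.0006] [-0.0394, -0.0325, 0.0002]
[0.0089, 0.0058, 0.0006] [-0.0394, -0.0325, 0.0002]
[0.0089, 0.0058, 0.0005] [-0.0394, -0.0325, 0.0002]
[0.0089, 0.0057, 0.0004] [-0.0394, -0.0325, 0.0002]
[0.0089, 0.0057, 0.0004] [-0.0394, -0.0325, 0.0002]
```

```bash
python3 -m pendant '[{"claw":-0.5,"travel":[0.009,0.0058,0.0006],"dr":[-0.0394,-0.0325,0]},{"claw":-0.5,"travel":[0.009,0.0058,0.0006],"dr":[-0.0394,-0.0325,0]},{"claw":-0.5,"travel":[0.009,0.0058,0.0005],"dr":[-0.0394,-0.0325,0]},{"claw":-0.5,"travel":[0.009,0.0058,0.0004],"dr":[-0.0394,-0.0325,0]},{"claw":-0.5,"travel":[0.009,0.0058,0.0004],"dr":[-0.0394,-0.0325,0]}]'
python3 -m pendant '[{"claw":-0.5,"travel":[0,0,0],"dr":[0,0,0]}]'
python3 - <<'E'
from h import *
where()
T=R.from_rotvec([0,0,-np.radians(35)]).as_matrix()@down(0)@R.from_rotvec([0,0,np.radians(50)]).as_matrix()
plan([.515,-.230,.0285],T,4)
E
```

```text
clock: 7.43
ee_pos: [0.5179, -0.2343, 0.0488]
tcp_rot: [0.562, -0.032, 0.705, -0.432]
contact_force: [-0.0, -0.4, -0.3]
opening: 0.0296
clock: 7.52
ee_pos: [0.5188, -0.2355, 0.0473]
tcp_rot: [0.561, -0.03, 0.705, -0.433]
contact_force: [0.6, -0.3, -0.6]
opening: 0.0295
t 7.52 p [ 0.5188 -0.2355  0.0473] zhead -35.22 y [ 0.443  0.623 -0.645] F [ 0.6 -0.3 -0.6] open 0.0295 j [ 1.28  1.3  -0.92  1.8   0.06  0.45  0.16]
[0.0032, 0.0035, -0.0016] [-0.0013, 0.0001, 0.0007]
[0.0032, 0.0035, -0.0016] [-0.0013, 0.0001, 0.0007]
[0.0032, 0.0035, -0.0016] [-0.0013, 0.0001, 0.0007]
[0.0032, 0.0035, -0.0016] [-0.0013, 0.0001, 0.0007]
```

```bash
python3 -m pendant '[{"claw":-0.5,"travel":[0.0033,0.003,-0.0005],"dr":[0,0,0]},{"claw":-0.5,"travel":[0.0033,0.003,-0.0005],"dr":[0,0,0]},{"claw":-0.5,"travel":[0.0033,0.003,-0.0005],"dr":[0,0,0]},{"claw":-0.5,"travel":[0.0033,0.003,0],"dr":[0,0,0]},{"claw":-0.5,"travel":[0,0,0],"dr":[0,0,0]}]'
python3 - <<'E'
from h import *
where()
s=snap('wrist','w5')
E
```

```text
clock: 7.93
ee_pos: [0.5158, -0.2326, 0.0298]
tcp_rot: [0.56, -0.029, 0.706, -0.433]
contact_force: [-0.2, 0.4, -1.3]
opening: 0.0292
t 7.93 p [ 0.5158 -0.2326  0.0298] zhead -35.31 y [ 0.443  0.624 -0.644] F [-0.2  0.4 -1.3] open 0.0292 j [ 1.28  1.33 -0.9   1.8   0.07  0.42  0.17]
```

View pics/w5.png

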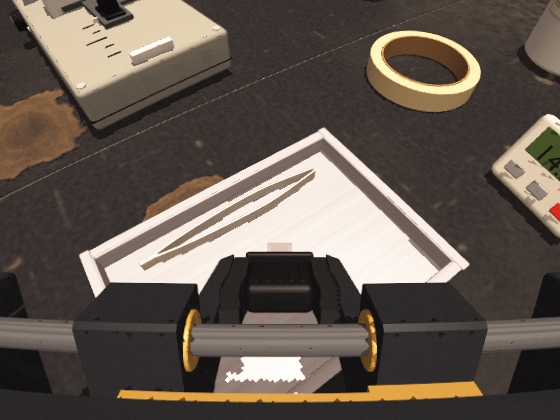

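The wrist view shows the shank tip at about (280,246), inside the tray and short of the forceps. I'll lower gently to contact.

```bash
for i in 1; do python3 -m pendant '[{"claw":-0.5,"travel":[0.0008,0.0006,0],"dr":[0,0,0]},{"claw":-0.5,"travel":[0.0008,0.0006,0],"dr":[0,0,0]},{"claw":-0.5,"travel":[0,0,0],"dr":[0,0,0]}]'; done
python3 -m pendant '[{"claw":-0.5,"travel":[0.0008,0.0006,0],"dr":[0,0,0]},{"claw":-0.5,"travel":[0.0008,0.0006,0],"dr":[0,0,0]},{"claw":-0.5,"travel":[0,0,0],"dr":[0,0,0]}]'
```

```text
clock: 8.23
ee_pos: [0.5164, -0.2332, 0.0285]
tcp_rot: [0.56, -0.029, 0.706, -0.433]
contact_force: [-0.4, -0.5, -0.9]
opening: 0.0296
clock: 8.48
ee_pos: [0.5163, -0.2332, 0.0263]
tcp_rot: [0.56, -0.029, 0.706, -0.433]
contact_force: [-0.4, -0.4, -0.9]
opening: 0.0298
```

```bash
python3 -m pendant '[{"claw":-0.5,"travel":[0.0008,0.0006,0],"dr":[0,0,0]},{"claw":-0.5,"travel":[0.0008,0.0006,0],"dr":[0,0,0]},{"claw":-0.5,"travel":[0,0,0],"dr":[0,0,0]}]'
python3 -m pendant '[{"claw":-0.5,"travel":[0.0008,0.0006,0],"dr":[0,0,0]},{"claw":-0.5,"travel":[0.0008,0.0006,0],"dr":[0,0,0]},{"claw":-0.5,"travel":[0,0,0],"dr":[0,0,0]}]'
```

```text
clock: 8.73
ee_pos: [0.5166, -0.2332, 0.0252]
tcp_rot: [0.56, -0.029, 0.706, -0.433]
contact_force: [-2.2, -0.5, 3.1]
opening: 0.0295
clock: 8.98
ee_pos: [0.517, -0.2331, 0.0247]
tcp_rot: [0.561, -0.028, 0.705, -0.432]
contact_force: [-3.7, -2.8, 10.0]
opening: 0.0296
```

Contact force came up at z≈0.025. I'll release it.

```bash
python3 -m pendant '[{"claw":-0.5,"travel":[-0.0008,-0.0006,0],"dr":[0,0,0]},{"claw":0.1,"travel":[0,0,0],"dr":[0,0,0]},{"claw":0.1,"travel":[0,0,0],"dr":[0,0,0]},{"claw":0.1,"travel":[0,0,0],"dr":[0,0,0]},{"claw":0.1,"travel":[0,0,0],"dr":[0,0,0]}]' 20
python3 - <<'E'
from h import *
where()
s=snap('wrist','w6')
E
```

```text
clock: 9.4
ee_pos: [0.5161, -0.2333, 0.023]
tcp_rot: [0.56, -0.029, 0.706, -0.433]
contact_force: [-0.2, 0.3, 0.6]
opening: 0.0485
t 9.4 p [ 0.5161 -0.2333  0.023 ] zhead -35.34 y [ 0.443  0.623 -0.644] F [-0.2  0.3  0.6] open 0.0485 j [ 1.27  1.34 -0.9   1.8   0.08  0.42  0.17]
```

View pics/w6.png

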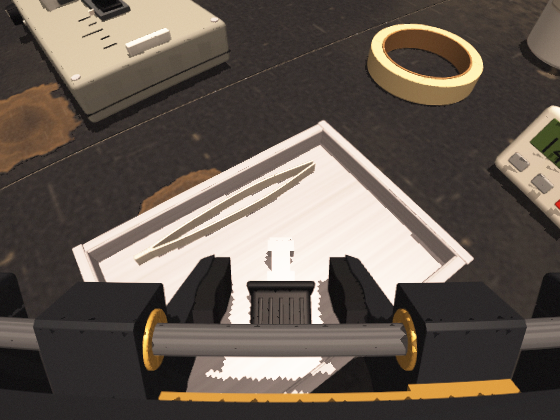

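The plug lies flat in the tray, grip at about (280,305) and shank pointing up the picture. Retracting straight up.

```bash
python3 -m pendant '[{"claw":0.2,"travel":[-0.015,-0.013,0],"dr":[0,0,0]},{"claw":0.2,"travel":[-0.023,-0.0195,0],"dr":[0,0,0]},{"claw":0.2,"travel":[-0.023,-0.0195,0],"dr":[0,0,0]},{"claw":0.2,"travel":[-0.023,-0.0195,0],"dr":[0,0,0]},{"claw":0.2,"travel":[-0.023,-0.0195,0],"dr":[0,0,0]}]'
python3 - <<'E'
from h import *
where()
s=snap('top','t6'); crop('t6',340,200,450,300,6,'c12')
plan([.5305,.0455,.15],down(np.radians(4.3)),12)
E
```

```text
clock: 9.87
ee_pos: [0.5154, -0.2334, 0.1651]
tcp_rot: [0.56, -0.029, 0.706, -0.433]
contact_force: [0.2, -0.9, -0.1]
opening: 0.0529
t 9.87 p [ 0.5154 -0.2334  0.1651] zhead -35.31 y [ 0.443  0.624 -0.644] F [ 0.2 -0.9 -0.1] open 0.0529 j [ 1.31  1.11 -1.    1.83 -0.02  0.55  0.08]
[-0.0113, 0.0161, -0.0126] [-0.0258, -0.0535, -0.0695]
[-0.0131, 0.0155, -0.0115] [-0.0258, -0.0535, -0.0695]
[-0.0147, 0.0149, -0.0104] [-0.0258, -0.0535, -0.0695]
[-0.0162, 0.014, -0.0092] [-0.0258, -0.0535, -0.0695]
[-0.0176, 0.0131, -0.0079] [-0.0258, -0.0535, -0.0695]
[-0.0189, 0.012, -0.0066] [-0.0258, -0.0535, -0.0695]
[-0.02, 0.0108, -0.0053] [-0.0258, -0.0535, -0.0695]
[-0.021, 0.0095, -0.0039] [-0.0258, -0.0535, -0.0695]
[-0.0217, 0.0081, -0.0026] [-0.0258, -0.0535, -0.0695]
[-0.0224, 0.0066, -0.0012] [-0.0258, -0.0535, -0.0695]
[-0.0228, 0.0051, 0.0001] [-0.0258, -0.0535, -0.0695]
[-0.023, 0.0034, 0.0015] [-0.0258, -0.0535, -0.0695]
```

View pics/c12.png

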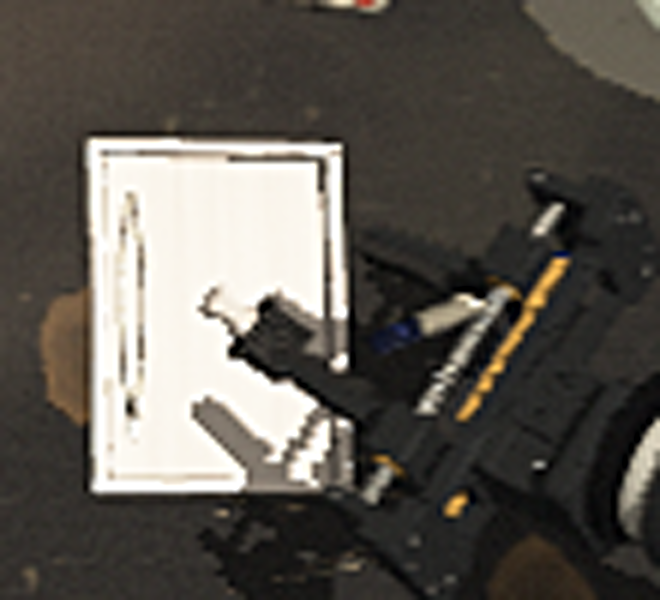

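From above, the plug is in the tray at about crop (260,325), its shank towards (210,300), partly hidden by the finger. Moving to above the tab.

```bash
python3 -m pendant '[{"claw":0.2,"travel":[-0.0113,0.0161,-0.0126],"dr":[-0.0258,-0.0535,-0.0695]},{"claw":0.2,"travel":[-0.0131,0.0155,-0.0115],"dr":[-0.0258,-0.0535,-0.0695]},{"claw":0.2,"travel":[-0.0147,0.0149,-0.0104],"dr":[-0.0258,-0.0535,-0.0695]},{"claw":0.2,"travel":[-0.0162,0.014,-0.0092],"dr":[-0.0258,-0.0535,-0.0695]},{"claw":0.2,"travel":[-0.0176,0.0131,-0.008],"dr":[-0.0258,-0.0535,-0.0695]}]'
python3 -m pendant '[{"claw":0.2,"travel":[-0.019,0.012,-0.0066],"dr":[-0.0258,-0.0535,-0.0695]},{"claw":0.2,"travel":[-0.02,0.0108,-0.0053],"dr":[-0.0258,-0.0535,-0.0695]},{"claw":0.2,"travel":[-0.021,0.0095,-0.004],"dr":[-0.0258,-0.0535,-0.0695]},{"claw":0.2,"travel":[-0.0217,0.008,-0.0026],"dr":[-0.0258,-0.0535,-0.0695]},{"claw":0.2,"travel":[-0.0224,0.0066,-0.0012],"dr":[-0.0258,-0.0535,-0.0695]}]'
python3 -m pendant '[{"claw":0.2,"travel":[0,0,0],"dr":[0,0,0]}]'
python3 - <<'E'
from h import *
where()
plan([.5308,.043,.13],down(np.radians(4.3)),4)
s=snap('top','t7'); crop('t7',215,200,435,300,3.6,'c13')
E
```

```text
clock: 10.33
ee_pos: [0.5209, -0.1169, 0.1554]
tcp_rot: [0.563, -0.245, 0.635, -0.47]
contact_force: [-0.1, 0.1, -0.1]
opening: 0.053
clock: 10.75
ee_pos: [0.5263, 0.0001, 0.1472]
tcp_rot: [0.536, -0.446, 0.531, -0.481]
contact_force: [-0.0, 1.0, -0.7]
opening: 0.0528
clock: 10.83
ee_pos: [0.5279, 0.0146, 0.1486]
tcp_rot: [0.544, -0.449, 0.527, -0.474]
contact_force: [0.3, 2.8, 0.8]
opening: 0.053
t 10.83 p [0.5279 0.0146 0.1486] zhead -0.62 y [ 0.043  0.148 -0.988] F [0.3 2.8 0.8] open 0.053 j [ 0.22  0.72 -0.4   1.98  0.27  0.45 -0.33]
[-0.0063, 0.0057, 0.0004] [-0.0121, -0.0206, -0.0367]
[-0.0065, 0.0054, 0.0006] [-0.0121, -0.0206, -0.0367]
[-0.0067, 0.0052, 0.0008] [-0.0121, -0.0206, -0.0367]
[-0.0069, 0.0049, 0.001] [-0.0121, -0.0206, -0.0367]
```

View pics/c13.png

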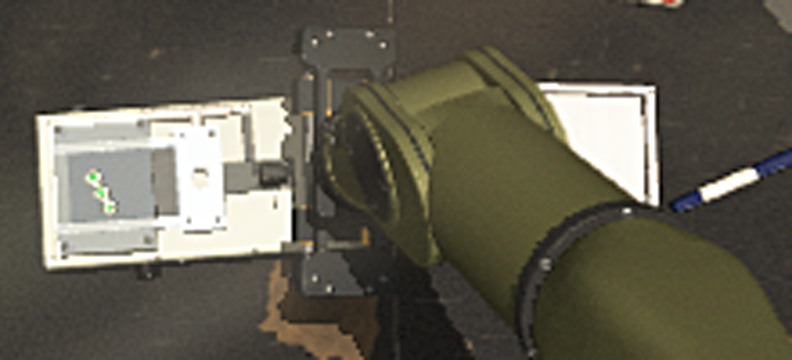

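```bash
python3 -m pendant '[{"claw":0.2,"travel":[-0.0065,0.0057,0.0004],"dr":[-0.0121,-0.0206,-0.0367]},{"claw":0.2,"travel":[-0.0068,0.0054,0.0006],"dr":[-0.0121,-0.0206,-0.0367]},{"claw":0.2,"travel":[-0.007,0.0052,0.0008],"dr":[-0.0121,-0.0206,-0.0367]},{"claw":0.2,"travel":[-0.007,0.0049,0.001],"dr":[-0.0121,-0.0206,-0.0367]},{"claw":0.2,"travel":[0,0,0],"dr":[0,0,0]}]'
python3 -m pendant '[{"claw":0.2,"travel":[0,0,0],"dr":[0,0,0]}]'
python3 - <<'E'
from h import *
where()
plan([.5308,.0445,.085],down(np.radians(4.3)),3)
snap('scene','s7'); crop('s7',150,100,350,280,3,'c14')
E
```

```text
clock: 11.3
ee_pos: [0.5294, 0.0305, 0.1273]
tcp_rot: [-0.511, 0.515, -0.487, 0.486]
contact_force: [0.5, 1.1, -1.0]
opening: 0.0528
clock: 11.38
ee_pos: [0.529, 0.0273, 0.1276]
tcp_rot: [-0.509, 0.515, -0.488, 0.487]
contact_force: [-1.1, 0.1, -1.0]
opening: 0.0532
t 11.38 p [0.529  0.0273 0.1276] zhead 2.79 y [-0.006 -0.004 -1.   ] F [-1.1  0.1 -1. ] open 0.0532 j [ 0.01  0.74 -0.24  1.94  0.35  0.5  -0.44]
[-0.0057, 0.0142, 0.001] [0.0022, -0.0088, 0.0012]
[-0.0057, 0.0142, 0.001] [0.0022, -0.0088, 0.0012]
[-0.0057, 0.0142, 0.001] [0.0022, -0.0088, 0.0012]
```

View pics/c14.png

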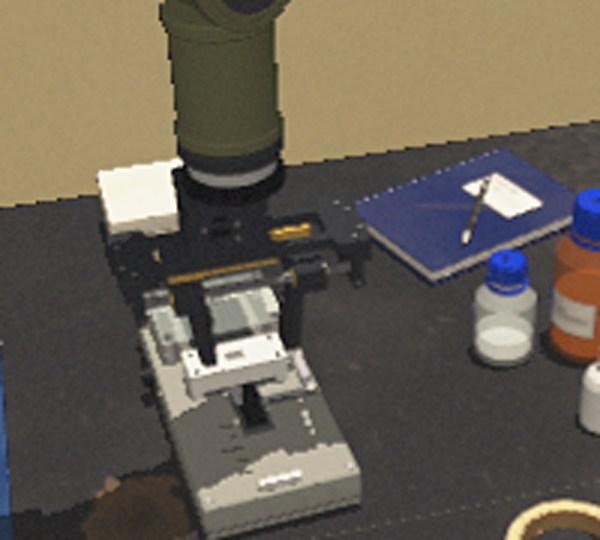

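```bash
python3 -m pendant '[{"claw":0,"travel":[-0.0057,0.014,0.001],"dr":[0.0022,-0.0088,0.001]},{"claw":0,"travel":[-0.0057,0.014,0.001],"dr":[0.0022,-0.0088,0.001]},{"claw":0,"travel":[-0.0057,0.014,0.001],"dr":[0.0022,-0.0088,0.001]},{"claw":0,"travel":[0,0,0],"dr":[0,0,0]},{"claw":0,"travel":[0,0,0],"dr":[0,0,0]}]'
python3 - <<'E'
from h import *
where()
snap('wrist','w7')
where()
plan([.5308,.0445,.0555],down(np.radians(4.3)),3)
E
```

```text
clock: 11.85
ee_pos: [0.5306, 0.0431, 0.0858]
tcp_rot: [-0.517, 0.519, -0.481, 0.482]
contact_force: [-0.5, -0.8, 0.7]
opening: 0.0445
t 11.85 p [0.5306 0.0431 0.0858] zhead 4.18 y [-0.    -0.002 -1.   ] F [-0.5 -0.8  0.7] open 0.0445 j [-0.05  0.82 -0.2   1.96  0.39  0.4  -0.47]
t 11.9 p [0.5312 0.0432 0.0864] zhead 4.18 y [ 0.001 -0.002 -1.   ] F [0.1 0.4 0.3] open 0.044 j [-0.05  0.81 -0.2   1.96  0.39  0.4  -0.47]
[-0.0005, 0.0103, -0.0001] [-0.0003, -0.0007, 0.0006]
[-0.0005, 0.0103, -0.0001] [-0.0003, -0.0007, 0.0006]
[-0.0005, 0.0103, -0.0001] [-0.0003, -0.0007, 0.0006]
```

View pics/w7.png

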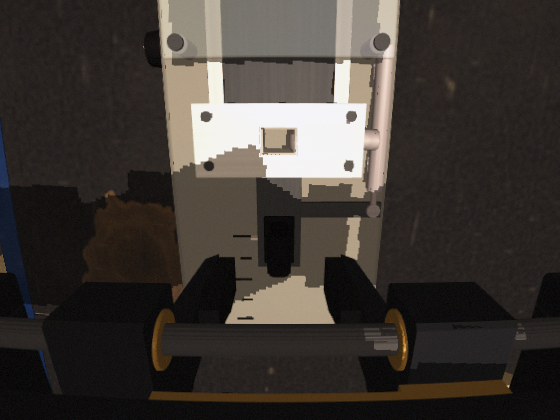

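The tab (about 266–293, 216–275) is centred between the fingers, and the socket at (278,140) is empty. Going down and closing.

```bash
python3 -m pendant '[{"claw":0,"travel":[-0.0005,0.0103,0],"dr":[0,0,0]},{"claw":0,"travel":[-0.0005,0.0103,0],"dr":[0,0,0]},{"claw":0,"travel":[-0.0005,0.0100,0],"dr":[0,0,0]},{"claw":0,"travel":[0,0,0],"dr":[0,0,0]},{"claw":0,"travel":[0,0,0],"dr":[0,0,0]}]'
python3 -c "
from h import *
where()"
python3 -m pendant '[{"claw":-1,"travel":[0,0,0],"dr":[0,0,0]},{"claw":-1,"travel":[0,0,0],"dr":[0,0,0]},{"claw":-1,"travel":[0,0,0],"dr":[0,0,0]},{"claw":-1,"travel":[0,0,0],"dr":[0,0,0]},{"claw":-1,"travel":[0,0,0],"dr":[0,0,0]}]' 50
python3 -c "
from h import *
where()"
```

```text
clock: 12.32
ee_pos: [0.5306, 0.0464, 0.0546]
tcp_rot: [-0.518, 0.519, -0.48, 0.481]
contact_force: [-0.1, 0.6, -0.5]
opening: 0.0442
t 12.32 p [0.5306 0.0464 0.0546] zhead 4.37 y [-0.    -0.002 -1.   ] F [-0.1  0.6 -0.5] open 0.0442 j [-0.07  0.87 -0.17  1.97  0.41  0.33 -0.49]
clock: 12.73
ee_pos: [0.5306, 0.0464, 0.0556]
tcp_rot: [-0.518, 0.519, -0.48, 0.481]
contact_force: [-7.8, 1.1, 3.7]
opening: 0.0129
t 12.73 p [0.5306 0.0464 0.0556] zhead 4.35 y [ 0.    -0.002 -1.   ] F [-7.8  1.1  3.7] open 0.0129 j [-0.07  0.87 -0.17  1.97  0.41  0.33 -0.49]
```

```bash
python3 -m pendant '[{"claw":-1,"travel":[0,0,0],"dr":[0,0,0]},{"claw":-1,"travel":[0.003,0,0],"dr":[0,0,0]},{"claw":-1,"travel":[0.003,0,0],"dr":[0,0,0]},{"claw":-1,"travel":[0.003,0,0],"dr":[0,0,0]},{"claw":-1,"travel":[0.003,0,0],"dr":[0,0,0]}]' 60
python3 -m pendant '[{"claw":-1,"travel":[0.003,0,0],"dr":[0,0,0]},{"claw":-1,"travel":[0.003,0,0],"dr":[0,0,0]},{"claw":-1,"travel":[0,0,0],"dr":[0,0,0]},{"claw":-1,"travel":[0,0,0],"dr":[0,0,0]}]' 60
python3 - <<'E'
from h import *
where(); snap('wrist','w8'); crop('w8',180,80,400,300,3,'c15')
E
```

```text
clock: 13.15
ee_pos: [0.5309, 0.0362, 0.0556]
tcp_rot: [0.519, -0.519, 0.48, -0.48]
contact_force: [-5.0, 4.3, 3.8]
opening: 0.0114
clock: 13.48
ee_pos: [0.5313, 0.0304, 0.0556]
tcp_rot: [0.519, -0.519, 0.481, -0.48]
contact_force: [-4.3, 4.0, 4.2]
opening: 0.0114
t 13.48 p [0.5313 0.0304 0.0556] zhead 4.44 y [-0.     0.001 -1.   ] F [-4.3  4.   4.2] open 0.0114 j [-0.04  0.87 -0.18  1.97  0.42  0.34 -0.47]
```

View pics/c15.png

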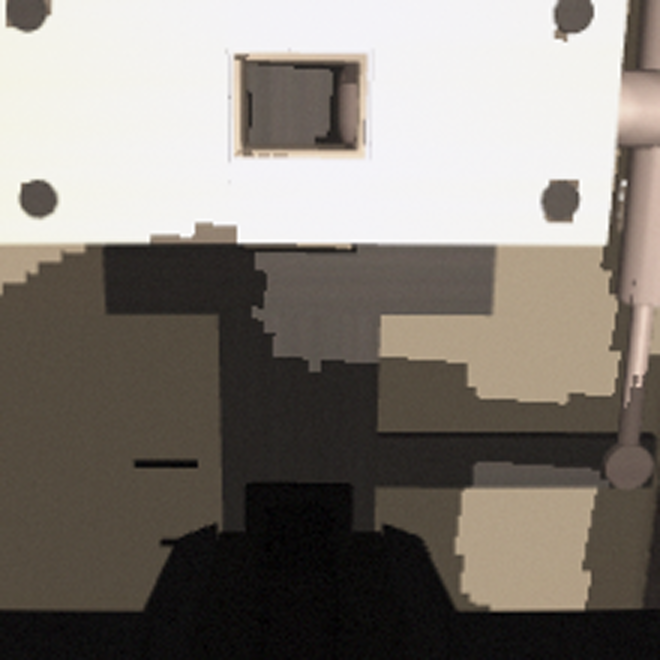

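The blade has moved out from under the bridge with the tab: about 16 mm by the TCP, with spring force about 4 N. On to 30 mm.

```bash
python3 -m pendant '[{"claw":-1,"travel":[0.003,0,0],"dr":[0,0,0]},{"claw":-1,"travel":[0.003,0,0],"dr":[0,0,0]},{"claw":-1,"travel":[0.003,0,0],"dr":[0,0,0]},{"claw":-1,"travel":[0.003,0,0],"dr":[0,0,0]},{"claw":-1,"travel":[0.001,0,0],"dr":[0,0,0]}]' 60
python3 -m pendant '[{"claw":-1,"travel":[0,0,0],"dr":[0,0,0]},{"claw":-1,"travel":[0,0,0],"dr":[0,0,0]},{"claw":-1,"travel":[0,0,0],"dr":[0,0,0]}]' 60
python3 - <<'E'
from h import *
where(); snap('wrist','w9'); snap('scene','s9');snap('top','t9'); where()
s=load('w9')
c,sn=np.cos(np.radians(4.3)),np.sin(np.radians(4.3))
plug=np.array([.526,.1053]); 
def f(x,y): y+=.02; return plug+np.array([c*x-sn*y,sn*x+c*y])
for m in [0,.015,.03,.045]: print('tab +y end at travel',m,proj(s,(*f(0,-.08+.012-m),.075)))
crop('w9',180,80,400,300,3,'c16'); crop('s9',170,170,310,310,4,'c17'); crop('t9',215,200,435,300,3.6,'c18')
E
```

```text
clock: 13.95
ee_pos: [0.5322, 0.0182, 0.0556]
tcp_rot: [0.52, -0.519, 0.481, -0.479]
contact_force: [-5.1, 7.3, 4.0]
opening: 0.0116
clock: 14.2
ee_pos: [0.5322, 0.0185, 0.0556]
tcp_rot: [0.52, -0.519, 0.481, -0.479]
contact_force: [-5.0, 5.8, 4.7]
opening: 0.0118
t 14.2 p [0.5322 0.0185 0.0556] zhead 4.5 y [-0.001  0.002 -1.   ] F [-5.   5.8  4.7] open 0.0118 j [-0.01  0.87 -0.18  1.97  0.42  0.34 -0.45]
t 14.35 p [0.5322 0.0186 0.0556] zhead 4.51 y [-0.001  0.002 -1.   ] F [-4.2  6.5  4.8] open 0.0115 j [-0.01  0.87 -0.18  1.97  0.42  0.34 -0.45]
tab +y end at travel 0 (np.float64(278.56653162374033), np.float64(207.8377870746212))
tab +y end at travel 0.015 (np.float64(278.42965530381895), np.float64(242.3355609606992))
tab +y end at travel 0.03 (np.float64(278.3033189314962), np.float64(274.520353716364))
tab +y end at travel 0.045 (np.float64(278.18691856251496), np.float64(304.4828567647041))
```

View pics/c16.png

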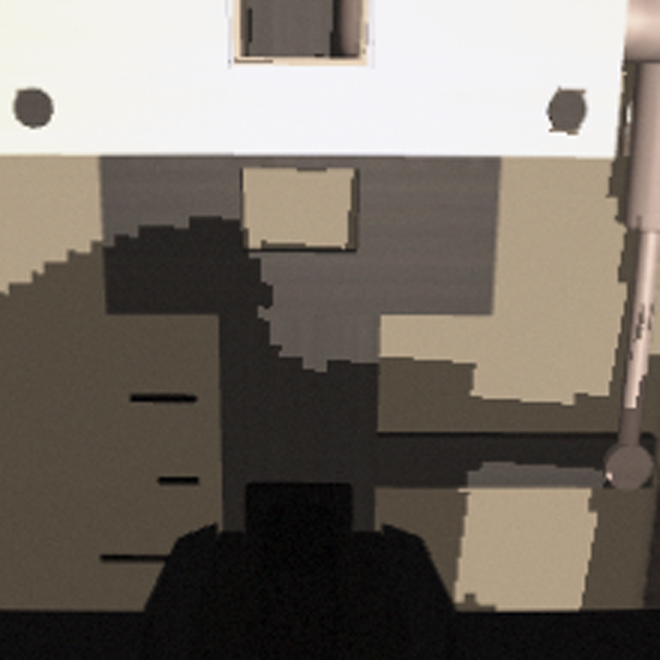

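View pics/c17.png

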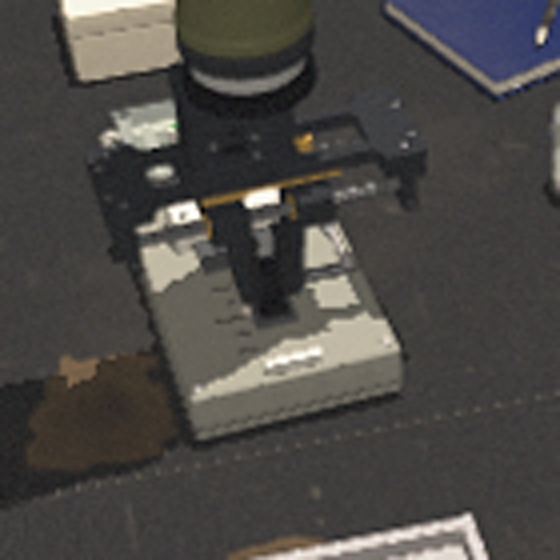

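View pics/c18.png

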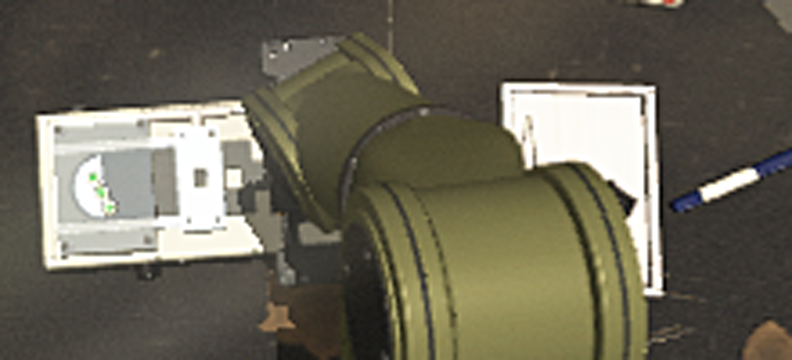

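The estimates need reconciling; I'll measure travel from the blade hole, the marks and the lit window.

Run:
```python
from h import *
a=np.radians(4.3);Rm=np.array([[np.cos(a),-np.sin(a)],[np.sin(a),np.cos(a)]])
O=np.array([.526,.1053])-Rm@np.array([0,-.02])
def loc(s,u,v,z): return (Rm.T@(atz(s,u,v,z)[:2]-O)*1e3).round(1)
s=load('w9'); U=lambda x,y,x0=180,y0=80,f=3:(x0+(x+.5)/f-.5,y0+(y+.5)/f-.5)
print('socket',loc(s,*U(300,-5),.068))
print('bridge front edge (-38)',loc(s,*U(300,157),.068))
print('hole +y/-y',loc(s,*U(300,166),.044),loc(s,*U(300,250),.044))
for y in (398,480,558): print('mark',loc(s,*U(150,y),.042))
print('tab +y edge top',loc(s,*U(300,483),.075),'tcp',Rm.T@(np.array(state()['ee_pos'])[:2]-O)*1e3)
s=load('t9'); V=lambda x,y:U(x,y,215,200,3.6)
for n,p in dict(edge=(115,190),left=(72,187)).items(): print(n,loc(s,*V(*p),.043))
print('proj window centre',[ (proj(s,(*(O+Rm@np.array([0,y])),.043))[0]-215)*3.6 for y in (.035,.06,.085)])
crop('t9',215,220,295,280,9,'c19')
s=load('w7'); print('shut: tab edges',loc(s,279,216,.075),loc(s,279,268,.075))
```

```text
socket [  0.2 -18.1]
bridge front edge (-38) [  0.3 -38.5]
hole +y/-y [  0.3 -41.4] [  0.4 -54.6]
mark [-25.1 -80.3]
mark [-25.7 -95.3]
mark [ -26.3 -110.4]
tab +y edge top [  0.5 -82.2] tcp [  -0.31244955 -106.9348283 ]
edge [-5.4 52.6]
left [-0.2 88.3]
proj window centre [np.float64(134.32217416461904), np.float64(104.46651168788517), np.float64(74.59580138520178)]
shut: tab edges [  0.6 -56.7] [  0.6 -85.7]
```

View pics/c19.png

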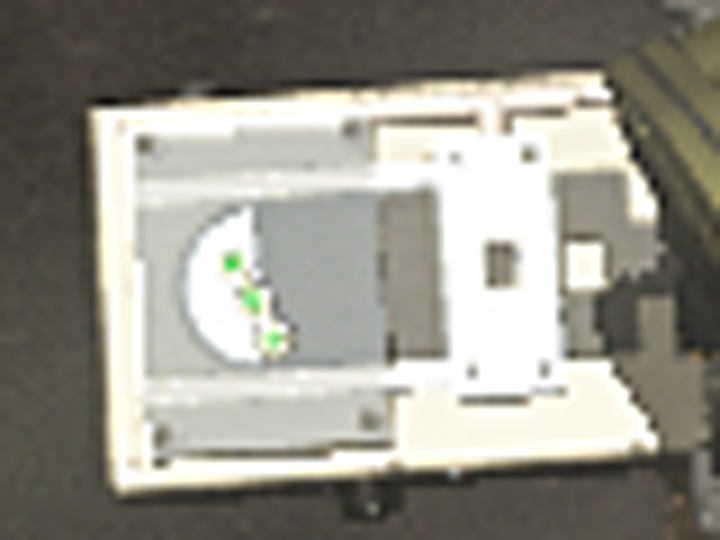

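The blade hole is centred at base y −48 (28 mm travel), the lit window is a half disc with the blade edge at about y +60, and the TCP moved 28 mm. These agree; I'll nudge 1.5 mm more and check that it is still.

```bash
python3 -m pendant '[{"claw":-1,"travel":[0.0008,0,0],"dr":[0,0,0]},{"claw":-1,"travel":[0.0007,0,0],"dr":[0,0,0]},{"claw":-1,"travel":[0,0,0],"dr":[0,0,0]},{"claw":-1,"travel":[0,0,0],"dr":[0,0,0]},{"claw":-1,"travel":[0,0,0],"dr":[0,0,0]}]' 60
python3 - <<'E'
from h import *
where(); snap('wrist','w10'); snap('top','t10'); 
where()
crop('w10',180,80,400,300,3,'c20'); crop('t10',215,200,435,300,3.6,'c21')
E
```

```text
clock: 14.77
ee_pos: [0.5323, 0.0173, 0.0556]
tcp_rot: [0.52, -0.519, 0.481, -0.479]
contact_force: [-5.8, 6.3, 4.7]
opening: 0.0116
t 14.77 p [0.5323 0.0173 0.0556] zhead 4.51 y [-0.001  0.002 -1.   ] F [-5.8  6.3  4.7] open 0.0116 j [-0.01  0.87 -0.18  1.97  0.42  0.34 -0.45]
t 14.87 p [0.5323 0.0173 0.0556] zhead 4.51 y [-0.     0.002 -1.   ] F [-4.3  6.7  3.8] open 0.0117 j [-0.01  0.87 -0.18  1.97  0.42  0.34 -0.45]
```

View pics/c20.png

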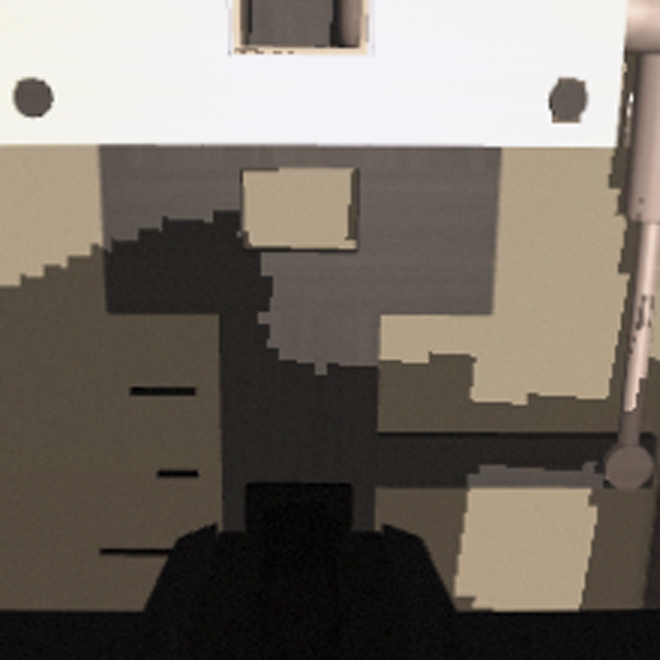

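View pics/c21.png

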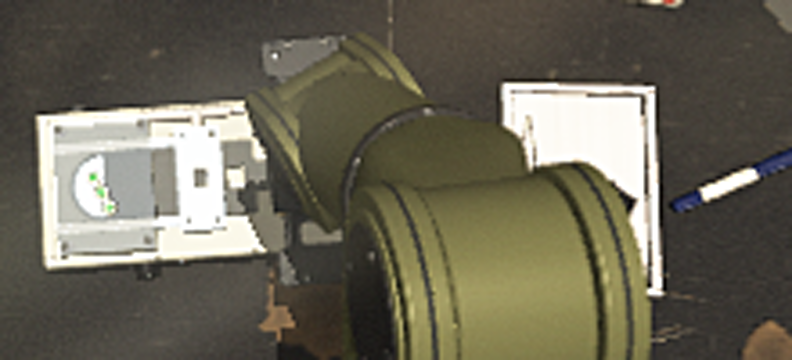

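Run:
```python
from h import *
snap('scene','s10'); where(); crop('s10',180,270,340,390,4,'c22')
```

```text
t 14.92 p [0.5323 0.0173 0.0556] zhead 4.51 y [-0.     0.002 -1.   ] F [-4.6  6.8  4. ] open 0.0113 j [-0.01  0.87 -0.18  1.97  0.42  0.34 -0.45]
```

View pics/c22.png

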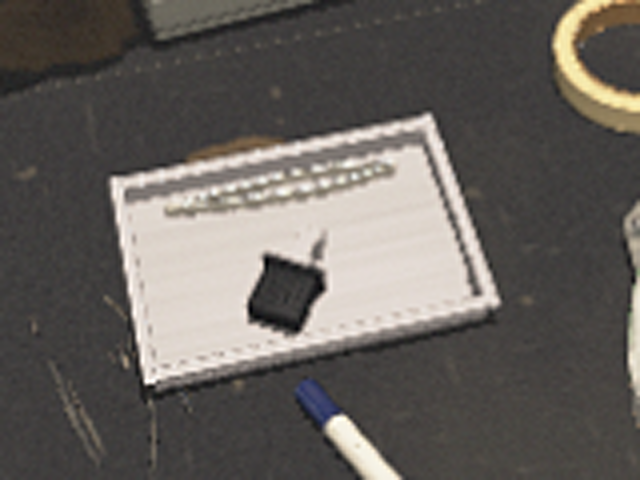

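The plug lies flat inside the tray at crop (285,292). The shutter is held still at about 29 mm, so I'm handing in.

```bash
python3 -c "
from bench import *
print(sign_off())"
```

```text
the job is handed in; nothing more can be done
None
```

I pulled the lock plug straight up out of its socket and laid it in the empty half of the steel tray, letting go only once its tip touched the floor. I then gripped the shutter tab, slid it to half open and handed the job in with the fingers still holding it (60 N grip, about 15 s in total).

- **Shutter travel:** the last checks put it at about 29 mm. The tool had moved 29 mm and the lit window showed a half disc. Before a final 1.5 mm nudge, the hole in the blade gave 28 mm.
- **Disagreement:** the tab edge in the wrist view, also before the nudge, gave 25.5 mm. I put less weight on it because the camera's small tilt error shifts a point that high.
- **Hold:** the pose did not change over the last readings, and the outside force along y was about 6.5 N, close to the spring force expected there.
- **Plug:** the last scene picture shows it lying flat inside the tray.
- **Surroundings:** the strip and the objects nearby looked unmoved in the pictures; I did not measure them. The sign-off gives no verdict.

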